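# Steady the rocking counter scale

### The arm

A 7-joint arm with a two-finger parallel gripper is mounted at the origin on the work surface. World frame = base frame: x ahead of the robot, y to its left, z up, the work surface at z = 0. Lengths are in mm, angles in rad, forces in N, time in s.
With the tool pointing down it reaches from about 350 to 900 mm from the base axis. Payload 7.2 kg.
Tool frame: the origin (TCP) lies on the centre line of the jaws, within the pads' length; the fingertips stand 19 mm ahead of it and the grasp point (between the pads) is the TCP; z points along the fingers, y is the line along which they close (so a half turn about z gives the same grasp; the last joint's range is limited). The gripper opens to 88 mm and grips with 3 to 60 N. Pads are 20 mm wide; open, the fingers measure 115 mm over their backs; the gripper's body (75 mm by 178 mm) begins 61 mm behind the grasp point.
Start: joints at [-1.271, 0.411, -0.013, 1.596, 0.006, 1.134, -0.082], TCP at [224.736, 583.2, 241.653] pointing down, gripper open.
Joint ranges: [-2.95, 2.95], [-0.29, 1.99], [-1.47, 1.44], [0.14, 2.54], [-1.03, 4.17], [0.13, 1.85], [-2.86, 2.86]. Speed limits (rad/s): [2.39, 2.39, 3.01, 3.01, 3.14, 3.14, 3.14].

### API

Orientations are given as a unit quaternion [x, y, z, w].
In Python, from rig import robot gives the robot as it stands. The module is installed in compiled form; this text tells all that it offers.
- The arm moves only by the tool jog_arm, never from a script. Its argument "commands" is text: rows parted by semicolons, each of 7 numbers parted by spaces: the turn, a rotation vector about the world's x, y, z in degrees, then the shift along the world's x, y, z in mm, then the opening, from 0 (shut) to 1 (fully open). A call has 1 to 12 rows; each row is the pose to reach, as a shift and turn from the pose commanded when the call began; what a row does not reach only later rows make up. A row lasts 1/10 s, in which the tool goes at most 50 mm and 8.59 degrees, less where a joint would pass 70% of its speed; a pose out of reach is approached as far as the arm can. A call with a gripper value outside its range is refused whole. The fingers move at their own pace and stop on an object; "newtons" is the grip in N (left out, the last holds). Time passes only in rows, so rows that repeat a pose let the fingers close. It gives the time, the measured TCP pose, the force, the opening and the grip force at its end, in the units of the state.
- robot.sense(): the state, without advancing time (a new reading comes with each control period).
- robot.snapshot(name): name is "scene" or "top" or "wrist"; returns the picture (384x512x3 uint8, red, green, blue); there is no depth.
- robot.camera_params(name): a dict with "K" (3x3 intrinsics, pixels), "world_to_cam" (4x4, takes a point from world to camera coordinates); the wrist camera has in their place "T_tool_cam" (4x4, takes a point from camera to tool coordinates, whose origin is the TCP and whose axes are the flange's). Camera axes: x right, y up, looking along -z (the intrinsics and any distortion apply to the point x, -y, -z); pixel columns grow to the right and rows downward; lengths in mm; the calibration is good to about 2 mm. A picture is of the moment at which its call begins: read the wrist's pose just before it. camera_params takes no time and is no camera call.
- robot.close_job(): hands the job in; it is judged then, once.
Trained networks look in the newest picture that a camera, given by its name, has taken for a name from the list of things; names that differ only in an ending like _2 or _b are one class to them, and where a whole thing is asked for, a point or a joint stands for the part that bears it (a point fixed in the world has none). Each returns a list of dicts, best first, with "conf" (0 to 1); they miss things now and then, are a little off and sometimes report something else, mostly with a low value. They report only what shows in the picture. A call takes as long as a camera call.
- robot.find_in(label, camera): "bbox" ([left, top, right, bottom] in pixels, round what is visible of it).
- robot.place_of(label, camera): "uv" ([column, row] in pixels: a listed point, or the origin of a listed thing).
The state is a dict: "t": time; "q": joint angles; "joint_velocities": joint speeds; "effort": joint torques, N m; "eef_pos": TCP position; "ee_rot": TCP orientation; "contact_force": force on the tool from outside, world axes, zero at the start; "moment": the same for the moment, N m; "width": finger opening in mm; "gripper_force": force on a finger pad.
Only numpy, scipy, OpenCV 4.12 (cv2) and the standard library are available. Lean on these libraries where they do the work, as an engineer would, in place of code of your own. Each camera call takes 0.05 s, during which the arm holds its last target. There are 200 camera calls.

### The job

The counter scale rocks because one foot is wound up too far. Screw its red wing knob down, letting go and taking it afresh as often as needed, until the scale stands firm with all four feet bearing on the counter and no longer tilts or rocks; do not overdo it. Let go of it at the end; do not drag the scale about or tip it up, and leave everything else on the counter where it is.

Things in the scene. Friction and masses are not known exactly. Their poses are not given: they have to be found in the camera images.
- scale: Loose counter scale, 3.9 kg: two arms along x, 336 mm long, tops 28 mm up; steel pan 200 x 200 mm, rim 58 mm up; white indicator at the +x end, 105 mm high. Feet at x +-150, y +-80 mm: the levelling foot at (-150, +80), the others fixed. Origin: amid the feet, level with the fixed feet's undersides; z up. It starts leaning 2 degrees down to the levelling foot; yaw varies widely.
- wing_knob (a joint): Turn of the levelling screw, rad. It grows clockwise seen from above, which drives the foot down 6 mm per full turn and lifts that corner. At 0 the foot is level with the three fixed feet and the scale stands firm on all four, and still does up to 0.8 rad either side. It starts wound up, between -6.8 and -5.4; stops at -8.5 and 3. Stiff (0.12 N m); stays where left.
- knob_grip (a point): Middle of the knob's red wing, on the screw axis, about 83 mm above the counter throughout (the scale rises to it). The wing is a bar 66 mm long (x), 18 mm thick (y), 26 mm high (z, up), on a hub 26 mm across and 14 mm high; grip it from above across the 18 mm. The axis is 50 mm from the pan's edge. The frame turns with the knob.
- level_pad: The levelling foot: black rubber pad 36 mm across under the wing knob; like the others it gives 0.2 mm under 10 N. Origin: middle of its underside.
- foot_b: Fixed rubber foot, 34 mm across, at (-150, -80) mm of the scale. Origin: middle of its underside.
- foot_c: Fixed rubber foot at (+150, -80) mm of the scale, diagonally opposite the levelling foot. Origin: middle of its underside; it starts 5 to 7 mm above the counter and comes down to 0 as the scale is put right.
- foot_d: Fixed rubber foot at (+150, +80) mm of the scale. Origin: middle of its underside.
- table: Dark wooden counter, its top at height 0.
- gift_box: Red gift box with gold ribbon bands, 150 x 100 x 50 mm, loose, beside the scale. Origin: middle of its underside.
- macaron_tray: Black tray with clear sides and two rows of pink and yellow macarons, 160 x 110 x 47 mm, loose, beside the scale. Origin: middle of its underside.
- tongs: Steel pastry tongs lying flat, 210 x 60 x 14 mm, loose. Origin: middle of the underside.
- price_sign: Black table sign with a gold plate, 90 mm wide, 64 mm high, loose. Origin: middle of its foot's underside.
- dragee_jar: Amber glass jar with a brass lid, 80 mm across, 115 mm high, loose. Origin: middle of its underside.
- paper_cup: Paper cup, 80 mm across, 100 mm high, loose. Origin: middle of its underside.
- tea_tin: Red tin, 80 mm across, 120 mm high, loose. Origin: middle of its underside.

How it is judged (in metres and radians):
At the end, for the whole second after the job is handed in: The scale stands level within 0.5 degrees and at rest, each of its four feet presses on the counter with more than 2 N, and it is within 50 mm of where it stood; nothing is held (contact force between each of level_pad, foot_b, foot_c, foot_d and table above 2 N and angle between scale's own z axis and vertical below 0.009 rad and angular speed of scale below 0.05 rad/s and linear speed of scale below 0.02 m/s and distance of scale from where it was at the start of the episode below 0.05 m); the robot touches nothing.
It fails at once if the scale is dragged more than 60 mm or tipped up by more than 7 degrees (distance of scale from where it was at the start of the episode above 0.06 m or angle between scale's own z axis and vertical above 0.12 rad).
It fails at once if something else on the counter is shifted by more than 30 mm (distance of any of gift_box, macaron_tray, tongs, price_sign, dragee_jar, paper_cup, tea_tin from where it was at the start of the episode above 0.03 m).
It also fails if it takes over 64 s, if anything falls off the work surface, if the arm or the gripper's body presses on something with over 40 N, if the wrist force passes 120 N, or if a joint passes its speed limit or range.

## Working session

There is one attempt and no reset: what is moved stays moved. The work goes in short steps, Python scripts to look and compute and a tool call to move; the robot and the scene stay as the last step left them, time stands still between calls to the robot, and variables do not carry over. Pictures are saved under pics/ and viewed, at most 10 in all, crops included, and the job is handed in when it is done.

Besides the shell and the picture viewer there is one more tool, called after "Call:" as name(argument=value, ...) on one line, values as JSON. jog_arm: Moves the arm, as the interface text tells. Its arguments: {"type":"object","properties":{"commands":{"type":"string"},"newtons":{"type":"number"}},"required":["commands"]}

```bash
mkdir -p pics
cat > h.py <<'E'
import numpy as np, cv2
from rig import robot
def ray(cam,uv):
    p=robot.camera_params(cam);K=np.array(p["K"]);
    d=np.linalg.inv(K)@[uv[0],uv[1],1];d=np.array([d[0],-d[1],-d[2]])
    if cam=="wrist":
        from scipy.spatial.transform import Rotation as R
        s=robot.sense();T=np.eye(4);T[:3,:3]=R.from_quat(s["ee_rot"]).as_matrix();T[:3,3]=s["eef_pos"]
        M=T@np.array(p["T_tool_cam"])
    else: M=np.linalg.inv(np.array(p["world_to_cam"]))
    return M[:3,3],M[:3,:3]@d
def at(cam,uv,z):
    o,d=ray(cam,uv);return (o+d*(z-o[2])/d[2]).round(1)
def save(cam,name):
    im=robot.snapshot(cam);cv2.imwrite(f"pics/{name}.png",im[:,:,::-1]);return im
E
python3 - <<'E'
from h import *
print(robot.sense())
for c in("scene","top"):
    save(c,c+"0"); print(robot.camera_params(c).keys())
    for l,z in(("knob_grip",83),("scale",0),("foot_c",5),("level_pad",0),("wing_knob",83)):
        for r in robot.place_of(l,c)[:3]: print(c,l,r,at(c,r["uv"],z))
E
```

```text
{'t': 0.0, 'q': array([-1.27121528,  0.41191944, -0.01274777,  1.59703916,  0.00559879,
        1.1342996 , -0.08217158]), 'joint_velocities': array([ 4.95216946e-04, -9.89253120e-04, -1.71562930e-03,  7.04245742e-04,
        1.67528554e-04, -7.55992807e-04, -3.68287868e-05]), 'effort': array([ 9.43888381e-05, -5.87937677e+01,  6.41294941e-01, -2.91075683e+01,
       -5.39698137e-02,  1.83490635e-02,  1.40096022e-04]), 'eef_pos': array([224.56178847, 582.75134302, 240.79868855]), 'ee_rot': array([ 1.82813891e-01,  9.83147200e-01, -8.08902144e-04, -9.94833116e-05]), 'contact_force': array([-0.27140008, -0.23155919,  0.10935531]), 'moment': array([-0.01007484, -0.00743635, -0.07509757]), 'gripper_force': 0.0, 'width': 87.54714084594332}
dict_keys(['K', 'world_to_cam'])
scene knob_grip {'uv': [246.5, 179.8], 'conf': 0.66} [461.8   8.2  83. ]
scene scale {'uv': [236.8, 230.1], 'conf': 0.68} [598.8 -48.8  -0. ]
scene foot_c {'uv': [224.8, 274.8], 'conf': 0.54} [ 767.7 -112.4    5. ]Traceback (most recent call last):
  File "<stdin>", line 6, in <module>
ValueError: it knows: dragee_jar, foot, gift_box, knob_grip, level_pad, macaron_tray, paper_cup, price_sign, scale, table, tea_tin, tongs
```

```bash
cd pics; python3 -c "
import cv2,numpy as np
a=cv2.imread('scene0.png');b=cv2.imread('top0.png')
cv2.imwrite('both.png',cv2.resize(np.hstack([a,b]),(800,300)))"
```

```text
[ WARN:0@0.019] global loadsave.cpp:275 findDecoder imread_('top0.png'): can't open/read file: check file path/integrity
Traceback (most recent call last):
ValueError: all the input arrays must have same number of dimensions, but the array at index 0 has 3 dimension(s) and the array at index 1 has 1 dimension(s)
```

Run:
```python
from h import *
t=save("top","top0")
for l,z in(("knob_grip",83),("scale",0),("foot",5)):
    for r in robot.place_of(l,"top")[:4]: print("top",l,r,at("top",r["uv"],z))
s=cv2.imread("pics/scene0.png")
cv2.imwrite("pics/both.png",cv2.resize(np.vstack([s,t[:,:,::-1]]),(400,600)))
```

```text
top knob_grip {'uv': [248.9, 231.0], 'conf': 0.4} [432.3  20.   83. ]
top scale {'uv': [267.1, 177.9], 'conf': 0.97} [616.2 -47.6   0. ]
```

View pics/top0.png

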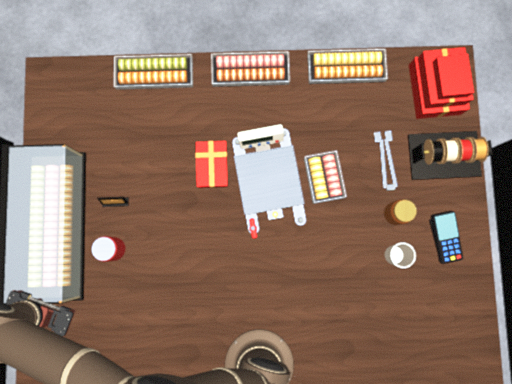

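View pics/scene0.png

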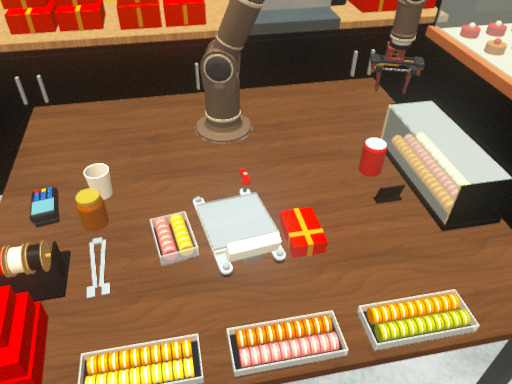

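The top view shows the scale amid (268,178), with the red knob wing near (252,228) at its robot-side end. The scene view shows the knob at (245,181), standing clear of the box and tray. I'll move above the knob and look from there.

Call:
jog_arm(commands="0 0 4 15 -45 0 1;0 0 8 30 -90 0 1;0 0 12 45 -135 0 1;0 0 16 60 -180 0 1;0 0 20 75 -225 0 1;0 0 21 95 -270 0 1;0 0 21 110 -315 0 1;0 0 21 130 -360 0 1;0 0 21 145 -405 0 1;0 0 21 160 -450 0 1;0 0 21 175 -495 0 1;0 0 21 185 -535 0 1")

```text
t: 1.65
eef_pos: [410.3, 45.9, 242.1]
ee_rot: [0.001, 1.0, 0.0, 0.001]
contact_force: [1.1, 0.3, -0.2]
width: 88.0
gripper_force: 0.0
```

Call:
jog_arm(commands="0 0 0 15 -25 0 1;0 0 0 15 -25 0 1;0 0 0 15 -25 0 1")

```text
t: 1.95
eef_pos: [424.7, 23.2, 241.7]
ee_rot: [0.001, 1.0, 0.0, -0.0]
contact_force: [-1.3, 0.8, 0.2]
width: 88.0
gripper_force: 0.0
```

```bash
cat > w.py <<'E'
from h import *
import sys
s=robot.sense();print(s["t"],s["eef_pos"].round(1),s["ee_rot"].round(3),s["q"].round(2),s["width"],s["contact_force"].round(1))
im=save("wrist",sys.argv[1])
for l,z in(("knob_grip",83),("scale",0),("foot",5)):
    for r in robot.place_of(l,"wrist")[:4]: print(l,r,at("wrist",r["uv"],z))
h=cv2.cvtColor(im,cv2.COLOR_RGB2HSV)
m=(((h[...,0]<8)|(h[...,0]>172))&(h[...,1]>150)&(h[...,2]>70)).astype(np.uint8)
n,L,st,c=cv2.connectedComponentsWithStats(m)
for i in range(1,n):
    if st[i,4]>60:
        b=cv2.boxPoints(cv2.minAreaRect(np.argwhere(L==i)[:,::-1].astype(np.float32)))
        P=np.array([at("wrist",p,96) for p in b])[:,:2];e=np.array([P[1]-P[0],P[2]-P[1]]);k=np.linalg.norm(e,axis=1);v=e[k.argmax()]
        print("red",st[i],P.mean(0),k.round(),"az",np.degrees(np.arctan2(v[1],v[0]))%180)
E
python3 w.py w1
```

```text
1.95 [424.7  23.2 241.7] [ 0.001  1.     0.    -0.   ] [-0.51  0.05  0.36  2.07 -0.02  1.02  1.43] 87.98907064704694 [-1.3  0.8  0.2]
knob_grip {'uv': [241.9, 196.9], 'conf': 0.85} [441.4   9.3  83. ]
scale {'uv': [205.2, 291.4], 'conf': 0.88} [606.4 -48.3  -0. ]
foot {'uv': [120.2, 201.4], 'conf': 0.47} [ 470.6 -151.5    5. ]
red [227 166  26  66 979] [439.95    8.575] [21. 67.] az 5.897361945416954
red [  99  221   74   63 1015] [506.   -96.15] [107.  25.] az 134.05210866696976
red [ 338  220   75   64 1241] [505.225 142.2  ] [ 28. 108.] az 46.91792072519507
red [303 282  32   3  90] [532.95   90.175] [ 2. 33.] az 89.82584923079358
red [ 302  318   40   39 1467] [601.875  97.3  ] [43. 51.] az 4.277937555347111
red [ 352  318   56   39 1883] [603.275 162.575] [51. 59.] az 86.90594194108284
```

View pics/w1.png

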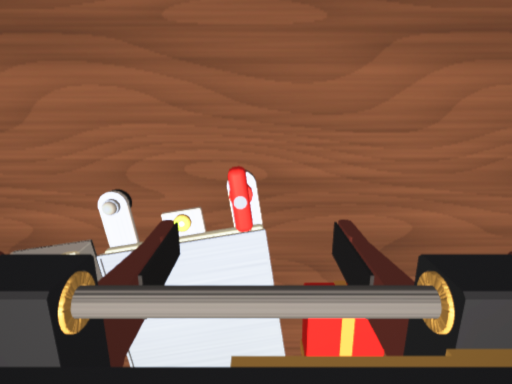

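The wrist view shows the wing from (237,172) to (245,228), with its middle near (240,200). That puts it at about (441, 9) mm with an azimuth of about 6°. I'll lower over it and grip.

Call:
jog_arm(commands="0 0 6 16 -14 0 1;0 0 6 16 -14 -40 1;0 0 6 16 -14 -80 1;0 0 6 16 -14 -120 1;0 0 6 16 -14 -140 1;0 0 6 16 -14 -154 1;0 0 6 16 -14 -154 1")

```text
t: 2.85
eef_pos: [439.3, 9.9, 86.1]
ee_rot: [-0.053, 0.999, -0.0, -0.002]
contact_force: [0.5, -0.1, 0.5]
width: 87.8
gripper_force: 0.0
```

```bash
python3 w.py w2
```

```text
2.85 [439.3   9.9  86.1] [-0.053  0.999 -0.    -0.002] [-0.42  0.33  0.34  2.2  -0.18  0.64  1.73] 87.78438899675055 [ 0.5 -0.1  0.5]
knob_grip {'uv': [250.4, 254.0], 'conf': 0.71} [444.1   6.   83. ]
scale {'uv': [169.0, 369.0], 'conf': 0.81} [611.7 -54.6   0. ]
foot {'uv': [47.2, 215.8], 'conf': 0.78} [ 468.5 -152.3    5. ]
red [ 228  193   43   93 2689] [431.725   4.2  ] [19. 48.] az 6.737888594750849
red [144 220  30  24 214] [431.775 -38.5  ] [18.  6.] az 145.5080221402324
red [338 220  75  64 888] [435.5  64. ] [13. 51.] az 52.81529354676686
red [128 243  26  17 106] [442.    -47.525] [14.  6.] az 112.18034430201729
red [100 255  50  29 429] [455.65  -54.175] [29. 12.] az 121.63306930368314
red [105 320  37  45 865] [496.625 -56.4  ] [19. 28.] az 0.20389871046680125
red [369 320  39  35 994] [479.1    82.425] [20. 22.] az 13.392497753751098
```

View pics/w2.png

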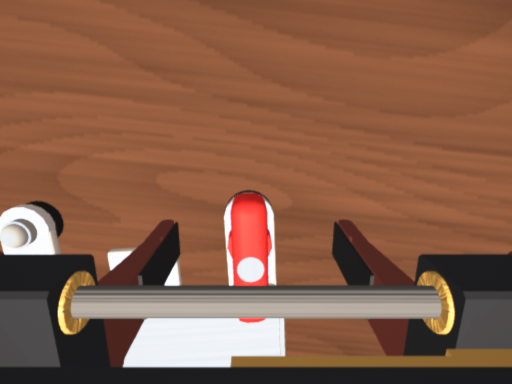

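Fingers straddle the wing at (250,254), a touch off the jaw midline at column 256. I'll nudge over and close on it.

Call:
jog_arm(commands="0 0 1 2 -3 0 1;0 0 1 2 -3 0 1;0 0 1 2 -3 0 0.1;0 0 1 2 -3 0 0.1;0 0 1 2 -3 0 0.1;0 0 1 2 -3 0 0.1;0 0 1 2 -3 0 0.1", newtons=30)

```text
t: 3.75
eef_pos: [442.7, 6.2, 87.6]
ee_rot: [-0.06, 0.998, -0.0, -0.0]
contact_force: [-0.0, -0.1, -0.8]
width: 51.2
gripper_force: 0.0
```

Call:
jog_arm(commands="0 0 0 0 0 0 0.1;0 0 0 0 0 0 0.1;0 0 0 0 0 0 0.1;0 0 0 0 0 0 0.1;0 0 0 0 0 0 0.1;0 0 0 0 0 0 0.1;0 0 0 0 0 0 0.1")

```text
t: 4.45
eef_pos: [443.3, 5.4, 88.3]
ee_rot: [-0.06, 0.998, -0.0, 0.001]
contact_force: [-1.5, -2.9, 9.5]
width: 18.0
gripper_force: 50.1
```

Call:
jog_arm(commands="0 0 -6 0 0 0 0.1;0 0 -12 0 0 0 0.1;0 0 -18 0 0 0 0.1;0 0 -24 0 0 0 0.1;0 0 -30 0 0 0 0.1;0 0 -36 0 0 0 0.1;0 0 -42 0 0 0 0.1;0 0 -48 0 0 0 0.1;0 0 -54 0 0 0 0.1;0 0 -60 0 0 0 0.1")

```text
t: 5.45
eef_pos: [443.8, 6.7, 88.3]
ee_rot: [0.448, 0.894, 0.001, 0.001]
contact_force: [-0.4, 1.2, 7.0]
width: 17.4
gripper_force: 61.8
```

```bash
python3 w.py w3
```

```text
5.45 [443.8   6.7  88.3] [0.448 0.894 0.001 0.001] [-0.62  0.37  0.61  2.21 -0.34  0.66  0.87] 17.414229385050536 [-0.4  1.2  7. ]
knob_grip {'uv': [255.2, 244.6], 'conf': 0.84} [442.4   7.3  83. ]
red [ 212  183   86  103 3985] [436.05  12.25] [37. 54.] az 145.12200983056752
red [ 466  187   46   97 2228] [525.525  81.975] [20. 51.] az 139.3987053549955
red [284 320   6  24  74] [481.45  -17.575] [ 3. 14.] az 128.1572265873689
red [ 482  320   30   46 1117] [575.1   43.35] [15. 29.] az 139.29260218088922
red [  0 326  27  35 346] [ 370.4 -109.3] [14. 19.] az 131.46258057001256
red [ 15 353  16  12  86] [ 378.9   -115.325] [7. 8.] az 36.29262972847971
```

Call:
jog_arm(commands="0 0 -7 0 0 0 0.1;0 0 -14 0 0 0 0.1;0 0 -21 0 0 0 0.1;0 0 -28 0 0 0 0.1;0 0 -35 0 0 0 0.1;0 0 -42 0 0 0 0.1;0 0 -49 0 0 0 0.1;0 0 -56 0 0 0 0.1;0 0 -63 0 0 0 0.1;0 0 -70 0 0 0 0.1")

```text
t: 6.65
eef_pos: [445.4, 6.6, 88.6]
ee_rot: [0.88, 0.475, 0.002, 0.001]
contact_force: [4.2, 1.0, 2.4]
width: 18.1
gripper_force: 60.8
```

```bash
python3 w.py w4|head -5
```

```text
6.65 [445.4   6.6  88.6] [0.88  0.475 0.002 0.001] [-0.86  0.47  0.94  2.22 -0.58  0.72 -0.1 ] 18.089212413231948 [4.2 1.  2.4]
knob_grip {'uv': [255.3, 247.6], 'conf': 0.85} [445.9   6.1  83. ]
knob_grip {'uv': [472.9, 156.2], 'conf': 0.51} [561.1 -11.5  83. ]
scale {'uv': [472.3, 153.6], 'conf': 0.86} [604.6 -52.    0. ]
foot {'uv': [474.3, 153.7], 'conf': 0.57} [603.3 -50.2   5. ]
```

Call:
jog_arm(commands="0 0 -7 0 0 0 0.1;0 0 -14 0 0 0 0.1;0 0 -21 0 0 0 0.1;0 0 -28 0 0 0 0.1;0 0 -35 0 0 0 0.1;0 0 -42 0 0 0 0.1;0 0 -49 0 0 0 0.1;0 0 -50 0 0 0 0.1;0 0 -50 0 0 0 0.1")

```text
t: 7.75
eef_pos: [445.2, 5.6, 88.5]
ee_rot: [0.998, 0.062, 0.002, 0.001]
contact_force: [4.7, -1.6, 7.8]
width: 18.0
gripper_force: 46.5
```

```bash
python3 w.py w5|head -5
```

```text
7.75 [445.2   5.6  88.5] [0.998 0.062 0.002 0.001] [-0.99  0.6   1.17  2.22 -0.79  0.83 -0.75] 17.988499184983855 [ 4.7 -1.6  7.8]
knob_grip {'uv': [255.0, 246.3], 'conf': 0.64} [446.8   5.   83. ]
foot {'uv': [455.5, 196.1], 'conf': 0.58} [ 470.8 -147.     5. ]
red [ 231  188   42   98 2864] [456.575   7.85 ] [19. 50.] az 7.951408979847855
red [211 220  21  33  64] [456.4    23.325] [19.  3.] az 158.08830041019036
```

Turned 180° so far. I'll release, lift, and rewind 180°.

Call:
jog_arm(commands="0 0 0 0 0 0 1;0 0 0 0 0 0 1;0 0 0 0 0 0 1;0 0 0 0 0 0 1;0 0 0 0 0 0 1;0 0 0 0 0 0 1;0 0 0 0 0 0 1;0 0 0 0 0 0 1;0 0 0 0 0 0 1;0 0 0 0 0 35 1;0 0 0 0 0 70 1;0 0 0 0 0 100 1")

```text
t: 9.15
eef_pos: [442.6, 5.7, 188.9]
ee_rot: [0.998, 0.06, -0.0, 0.001]
contact_force: [-0.5, 0.4, 0.2]
width: 87.3
gripper_force: 0.0
```

Call:
jog_arm(commands="0 0 8 0 0 0 1;0 0 16 0 0 0 1;0 0 24 0 0 0 1;0 0 32 0 0 0 1;0 0 40 0 0 0 1;0 0 48 0 0 0 1;0 0 56 0 0 0 1;0 0 64 0 0 0 1;0 0 72 0 0 0 1;0 0 80 0 0 0 1;0 0 88 0 0 0 1;0 0 90 0 0 0 1")

```text
t: 10.35
eef_pos: [442.6, 6.0, 187.7]
ee_rot: [0.661, 0.75, 0.0, -0.0]
contact_force: [0.7, 0.7, -0.6]
width: 87.5
gripper_force: 0.0
```

Call:
jog_arm(commands="0 0 8 0 0 0 1;0 0 16 0 0 0 1;0 0 24 0 0 0 1;0 0 32 0 0 0 1;0 0 40 0 0 0 1;0 0 48 0 0 0 1;0 0 56 0 0 0 1;0 0 64 0 0 0 1;0 0 72 0 0 0 1;0 0 80 0 0 0 1;0 0 88 0 0 0 1;0 0 90 0 0 0 1")

```text
t: 11.55
eef_pos: [442.6, 6.0, 187.6]
ee_rot: [-0.063, 0.998, 0.0, -0.0]
contact_force: [0.1, -0.5, 0.3]
width: 87.7
gripper_force: 0.0
```

```bash
python3 w.py w6
```

```text
11.55 [442.6   6.  187.6] [-0.063  0.998  0.    -0.   ] [-0.71  0.17  0.67  2.12 -0.14  0.89  1.73] 87.6538201992934 [ 0.1 -0.5  0.3]
knob_grip {'uv': [255.3, 195.5], 'conf': 0.88} [442.6   4.6  83. ]
scale {'uv': [192.6, 298.3], 'conf': 0.93} [607.  -53.7   0. ]
foot {'uv': [108.6, 177.6], 'conf': 0.52} [ 463.9 -153.2    5. ]
red [ 242  158   27   80 1448] [441.725   4.3  ] [20. 66.] az 7.3412258113641595
red [ 104  221   69   63 1000] [503.05 -85.1 ] [83. 17.] az 140.7447355065402
red [ 338  220   76   64 1287] [483.  106.8] [23. 88.] az 53.76712924607152
red [ 298  319   57   38 1894] [565.575  84.225] [50. 40.] az 96.6430741025813
red [ 363  319   45   38 1386] [559.25  137.725] [39. 41.] az 14.241358747447784
```

View pics/w6.png

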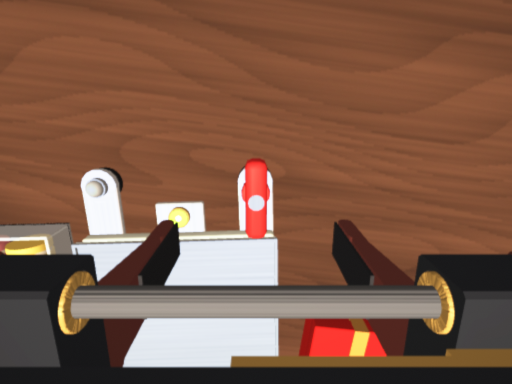

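The knob sits at (256,200) in this view, about (442.5, 4.5) mm, with its wing lined up with the scale's arm. q3 is drifting toward its limit, so I'll turn 140° this time, regrip, then finish with about 40°.

Call:
jog_arm(commands="0 0 0 0 -1 -40 0.6;0 0 0 0 -1 -80 0.6;0 0 0 0 -1 -100 0.5;0 0 0 0 -1 -100 0.4;0 0 0 0 -1 -100 0.1;0 0 0 0 -1 -100 0.1;0 0 0 0 -1 -100 0.1;0 0 0 0 -1 -100 0.1;0 0 0 0 -1 -100 0.1;0 0 0 0 -1 -100 0.1;0 0 0 0 -1 -100 0.1;0 0 0 0 -1 -100 0.1")

```text
t: 12.95
eef_pos: [443.6, 5.2, 88.6]
ee_rot: [-0.061, 0.998, 0.0, 0.001]
contact_force: [-1.0, -0.1, 10.2]
width: 17.5
gripper_force: 41.2
```

```bash
python3 -c "
from h import *
s=robot.sense();print(s['q'].round(2))"
```

```text
[-0.6   0.36  0.59  2.21 -0.33  0.66  1.91]
```

Call:
jog_arm(commands="0 0 -7 0 0 0 0.1;0 0 -14 0 0 0 0.1;0 0 -21 0 0 0 0.1;0 0 -28 0 0 0 0.1;0 0 -35 0 0 0 0.1;0 0 -42 0 0 0 0.1;0 0 -49 0 0 0 0.1;0 0 -56 0 0 0 0.1;0 0 -63 0 0 0 0.1;0 0 -70 0 0 0 0.1")

```text
t: 13.95
eef_pos: [444.5, 6.2, 88.7]
ee_rot: [0.525, 0.851, 0.002, 0.001]
contact_force: [1.7, 3.5, 7.1]
width: 17.7
gripper_force: 41.1
```

```bash
python3 -c "
from h import *
s=robot.sense();print(s['q'].round(2))"
```

```text
[-0.85  0.46  0.92  2.22 -0.57  0.72  0.94]
```

Call:
jog_arm(commands="0 0 -7 0 0 0 0.1;0 0 -14 0 0 0 0.1;0 0 -21 0 0 0 0.1;0 0 -28 0 0 0 0.1;0 0 -35 0 0 0 0.1;0 0 -42 0 0 0 0.1;0 0 -49 0 0 0 0.1;0 0 -56 0 0 0 0.1;0 0 -63 0 0 0 0.1;0 0 -70 0 0 0 0.1;0 0 -70 0 0 0 0.1")

```text
t: 15.05
eef_pos: [445.7, 5.7, 88.7]
ee_rot: [0.918, 0.397, 0.002, 0.001]
contact_force: [4.6, 2.9, 5.5]
width: 17.6
gripper_force: 37.5
```

Call:
jog_arm(commands="0 0 0 0 0 0 1;0 0 0 0 0 0 1;0 0 0 0 0 0 1;0 0 0 0 0 0 1;0 0 0 0 0 0 1;0 0 0 0 0 0 1;0 0 0 0 0 0 1;0 0 0 0 0 0 1;0 0 0 0 0 0 1;0 0 0 0 0 10 1;0 0 0 0 0 20 1")

```text
t: 16.15
eef_pos: [442.6, 5.0, 108.4]
ee_rot: [0.917, 0.398, -0.0, 0.0]
contact_force: [-0.2, 0.4, 0.5]
width: 88.0
gripper_force: 0.0
```

```bash
python3 w.py w7
```

```text
16.15 [442.6   5.  108.4] [ 0.917  0.398 -0.     0.   ] [-1.06  0.63  1.29  2.21 -0.8   0.91 -0.02] 88.03193029520159 [-0.2  0.4  0.5]
knob_grip {'uv': [260.1, 226.7], 'conf': 0.77} [448.6   5.3  83. ]
scale {'uv': [453.2, 112.4], 'conf': 0.87} [604.7 -53.    0. ]
red [ 238  175   42  111 3159] [448.675   7.85 ] [21. 64.] az 48.09917634311094
red [ 99 221  64  60  93] [389.125  47.625] [53.  2.] az 0.0
```

View pics/w7.png

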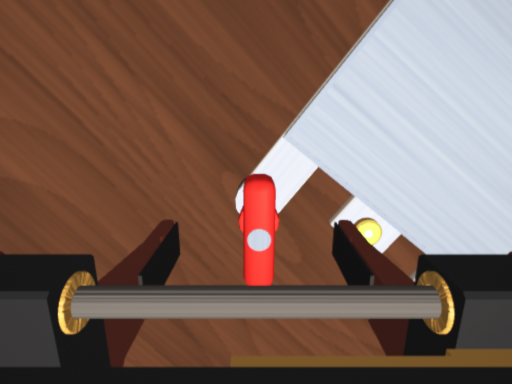

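Wing at (259,230) is now at azimuth about 47°, and the jaws are open and clear. Next is a 180° rewind, staying low.

Call:
jog_arm(commands="0 0 8 0 0 0 1;0 0 16 0 0 0 1;0 0 24 0 0 0 1;0 0 32 0 0 0 1;0 0 40 0 0 0 1;0 0 48 0 0 0 1;0 0 56 0 0 0 1;0 0 64 0 0 0 1;0 0 72 0 0 0 1;0 0 80 0 0 0 1;0 0 88 0 0 0 1;0 0 90 0 0 0 1")

```text
t: 17.55
eef_pos: [442.6, 5.2, 107.7]
ee_rot: [0.366, 0.931, 0.0, -0.0]
contact_force: [-0.1, -0.6, 0.2]
width: 87.4
gripper_force: 0.0
```

Call:
jog_arm(commands="0 0 8 0 0 0 1;0 0 16 0 0 0 1;0 0 24 0 0 0 1;0 0 32 0 0 0 1;0 0 40 0 0 0 1;0 0 48 0 0 0 1;0 0 56 0 0 0 1;0 0 64 0 0 0 1;0 0 72 0 0 0 1;0 0 80 0 0 0 1;0 0 88 0 0 0 1;0 0 90 0 0 0 1")

```text
t: 18.75
eef_pos: [442.6, 5.1, 107.5]
ee_rot: [-0.399, 0.917, 0.0, -0.0]
contact_force: [-0.2, -0.0, 0.1]
width: 87.5
gripper_force: 0.0
```

```bash
python3 w.py w8
```

```text
18.75 [442.6   5.1 107.5] [-0.399  0.917  0.    -0.   ] [-0.51  0.3   0.46  2.19 -0.21  0.69  2.49] 87.51313267531165 [-0.2 -0.   0.1]
knob_grip {'uv': [252.6, 233.6], 'conf': 0.56} [444.    2.4  83. ]
scale {'uv': [80.8, 268.0], 'conf': 0.66} [605.8 -54.6   0. ]
foot {'uv': [88.5, 70.4], 'conf': 0.56} [ 466.5 -153.3    5. ]
red [ 234  179   40  107 2978] [440.125  -0.7  ] [20. 62.] az 47.55206565008485
red [  99  220   75   64 1191] [495.7 -34. ] [58. 11.] az 179.90189088439251
red [ 338  220   76   64 1427] [402.975  54.7  ] [15. 59.] az 93.69138598645124
red [369 320  38  35 583] [427.3   102.825] [22. 25.] az 54.10982067657824
red [191 356  27  11 180] [519.975  39.425] [16.  7.] az 136.52076966114382
```

Call:
jog_arm(commands="0 0 0 2 -1 -10 0.6;0 0 0 2 -1 -19 0.5;0 0 0 2 -1 -19 0.1;0 0 0 2 -1 -19 0.1;0 0 0 2 -1 -19 0.1;0 0 0 2 -1 -19 0.1;0 0 0 2 -1 -19 0.1;0 0 0 2 -1 -19 0.1;0 0 0 2 -1 -19 0.1;0 0 0 2 -1 -19 0.1;0 0 0 2 -1 -19 0.1;0 0 0 2 -1 -19 0.1")

```text
t: 20.15
eef_pos: [444.9, 4.3, 88.9]
ee_rot: [-0.398, 0.917, 0.0, 0.0]
contact_force: [-0.2, 1.3, 4.5]
width: 17.9
gripper_force: 30.9
```

Call:
jog_arm(commands="0 0 -6 0 0 0 0.1;0 0 -12 0 0 0 0.1;0 0 -18 0 0 0 0.1;0 0 -24 0 0 0 0.1;0 0 -30 0 0 0 0.1;0 0 -36 0 0 0 0.1;0 0 -40 0 0 0 0.1;0 0 -40 0 0 0 0.1;0 0 -40 0 0 0 0.1")

```text
t: 21.05
eef_pos: [444.7, 4.6, 88.7]
ee_rot: [-0.061, 0.998, 0.0, -0.0]
contact_force: [-1.7, 2.4, 5.2]
width: 17.9
gripper_force: 30.9
```

Call:
jog_arm(commands="0 0 0 0 0 0 1;0 0 0 0 0 0 1;0 0 0 0 0 0 1;0 0 0 0 0 0 1;0 0 0 0 0 0 1;0 0 0 0 0 0 1;0 0 0 0 0 0 1;0 0 0 0 0 0 1;0 0 0 0 0 0 1;0 0 0 0 0 30 1;0 0 0 0 0 70 1;0 0 0 0 0 100 1")

```text
t: 22.25
eef_pos: [444.8, 3.7, 190.2]
ee_rot: [-0.06, 0.998, -0.0, 0.0]
contact_force: [0.6, 0.9, 0.4]
width: 87.4
gripper_force: 0.0
```

```bash
python3 w.py w9
```

```text
22.25 [444.8   3.7 190.2] [-0.06   0.998 -0.     0.   ] [-0.77  0.18  0.74  2.11 -0.16  0.9   1.76] 87.43186922166387 [0.6 0.9 0.4]
knob_grip {'uv': [255.1, 194.9], 'conf': 0.68} [448.2   3.   83. ]
scale {'uv': [197.2, 297.0], 'conf': 0.9} [610.6 -49.3   0. ]
foot {'uv': [111.2, 177.2], 'conf': 0.61} [ 466.3 -152.1    5. ]
red [ 244  156   27   79 1420] [442.25    4.325] [20. 65.] az 7.693690275390819
red [118 221  55  56 640] [498.375 -82.125] [65. 14.] az 142.5701125668166
red [338 220  76  64 989] [485.925 106.275] [23. 89.] az 53.839811071154344
red [ 301  319   56   38 1906] [568.8   86.05] [50. 41.] az 96.83818130079403
red [ 366  320   42   37 1280] [563.   139.15] [37. 40.] az 14.488203228032463
```

View pics/w9.png

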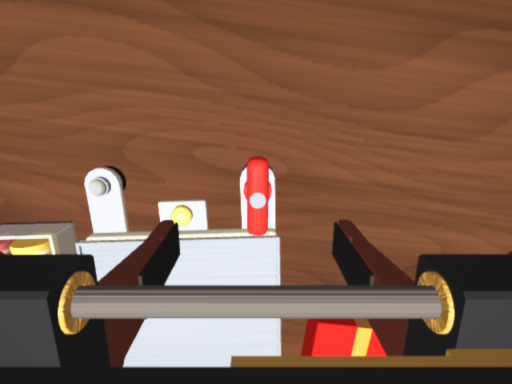

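The wing at (258,195) again lines up with the scale after about 360° in all. I'll check levelness from the bubble level at (181,216) and from how the scene view has changed.

Run:
```python
from h import *
save("scene","scene1")
T=[]
for f,u,v in(("w1",182,223),("w6",179,217),("w7",369,233),("w9",181,216)):
    a=cv2.imread(f"pics/{f}.png");T.append(cv2.resize(a[v-18:v+18,u-22:u+22],(396,324) and (352,288),interpolation=cv2.INTER_CUBIC))
cv2.imwrite("pics/m.png",np.vstack([np.hstack(T[:2]),np.hstack(T[2:])]))
a=cv2.imread("pics/scene0.png",0);b=cv2.imread("pics/scene1.png",0)
from scipy.spatial.transform import Rotation as R
P=robot.camera_params("scene");K=np.array(P["K"]);W=np.array(P["world_to_cam"])
def proj(p):
    c=(W@np.append(p,1))[:3];c=K@[c[0],-c[1],-c[2]];return c[:2]/c[2]
y=np.radians(7.5);Rz=R.from_euler("z",y).as_matrix();o=np.array([607,-52,0.])
pts={"a":(-150,80,28),"b":(-150,-80,28),"c":(150,-80,28),"d":(150,80,28),"pan--":(-100,-100,58),"pan+-":(100,-100,58),"pan-+":(-100,100,58),"ind-":(140,-60,100),"ind+":(140,60,100),"box":(0,170,25)}
ax=np.array([300,160,0.]);ax/=np.linalg.norm(ax) # b->d axis
for k,p in pts.items():
    p=np.array(p,float);p0=proj(o+Rz@p)
    # expected image motion from leaning 2.3deg (down at a) to level
    best=None
    for s in(1,-1):
        q=R.from_rotvec(s*np.radians(2.36)*ax).apply(p-[-150,-80,0])+[-150,-80,0]
        if (R.from_rotvec(s*.04*ax).apply(np.array([-150,80,0])-[-150,-80,0]))[2]<0: best=q
    e=p0-proj(o+Rz@best)
    u,v=np.round(p0).astype(int);r=11
    t=a[v-r:v+r+1,u-r:u+r+1]
    M=np.eye(2,3,dtype=np.float32)
    try:
        cc,M=cv2.findTransformECC(t,b[v-r:v+r+1,u-r:u+r+1],M,cv2.MOTION_TRANSLATION);print(k,(u,v),"moved",M[:,2].round(2),"expected",e.round(2),round(cc,3))
    except cv2.error: print(k,"fail")
```

```text
a (np.int64(246), np.int64(190)) moved [-0.02 -0.99] expected [-0.21 -1.18] 0.997
b (np.int64(199), np.int64(200)) moved [-0.09  0.06] expected [-0.27  0.17] 0.998
c (np.int64(225), np.int64(269)) moved [-0.21  1.5 ] expected [-0.26  1.62] 0.985
d (np.int64(279), np.int64(255)) moved [-0.08  0.27] expected [-0.26  0.22] 0.988
pan-- (np.int64(196), np.int64(204)) moved [-0.08  0.06] expected [-0.55  0.77] 0.997
pan+- (np.int64(212), np.int64(250)) moved [-0.13  1.14] expected [-0.56  1.83] 0.996
pan-+ (np.int64(256), np.int64(191)) moved [-0.17 -1.18] expected [-0.45 -0.99] 0.989
ind- (np.int64(230), np.int64(247)) moved [-0.25  1.54] expected [-1.08  2.07] 0.993
ind+ (np.int64(272), np.int64(237)) moved [-0.25  0.7 ] expected [-0.99  0.91] 0.951
box (np.int64(288), np.int64(214)) moved [-0.   -0.01] expected [-0.06 -1.28] 0.999
```

View pics/m.png

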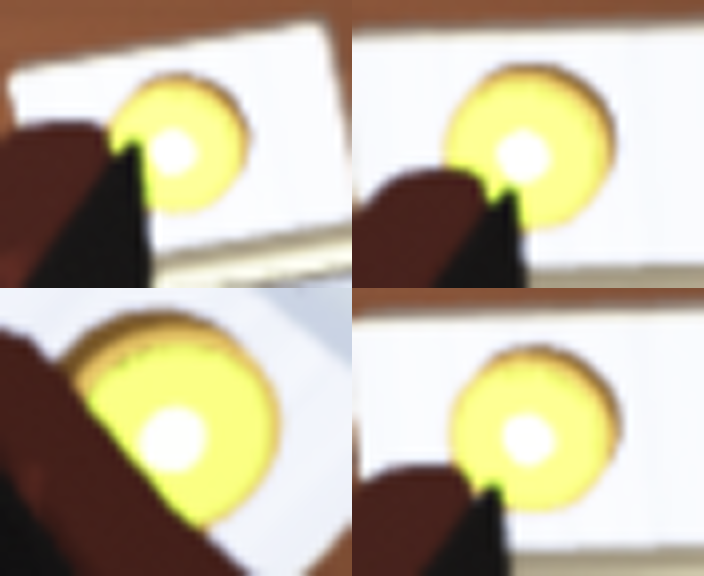

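The scene comparison shows corner a rose, foot c came down about 5.4 mm, and the gift box didn't move. A full turn of about 6.28 rad from anywhere in the stated start range ends essentially inside the ±0.8 rad band. The hand is clear at z = 190 mm, so I'll hand in.

```bash
python3 -c "
from rig import robot
print(robot.close_job())"
```

```text
the job is handed in; nothing more can be done
None
```

I turned the wing knob about one full turn clockwise in three grips, let go and handed the job in at about 22 s. Camera comparison shows the raised foot down about 5.4 mm and the gift box unmoved. I did not test the force on each foot, and the hand-in returned no verdict.

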